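# Draw out the plate warmer's wide tray with the tray hook

## Task

Take the tray hook from its black mat, drop its prong into the finger hole of the wide tray (the wider of the two plate warmers) and with it pull that tray out to its stop; the gripper itself must not touch the tray. Then put the hook gently back on its mat and let go. Leave the narrow tray shut and everything else where it stands.

Things in the scene. Friction and masses are not known exactly. Their poses are not given: they have to be found in the camera images.
- wide_warmer: The wider plate warmer: white box, 170 deep (x) x 180 wide (y) x 90 mm high, fixed to the bench. Origin: centre of its underside. Its front, where the tray comes out, faces its own -x. There are two warmers alike but for width; which stands left or right varies.
- wide_tray (a joint): How far the wide tray is drawn out of its warmer, in m: 0 shut, 0.10 at the end stop. It slides straight along the warmer's own -x, with about 2.5 N of friction, and stays where it is left. It may start up to 12 mm open.
- wide_hole (a point): Centre of the round 30 mm through hole in the wide tray's tab, at the tab's upper face, 48 mm above the bench; moves with the tray. x points into the warmer, z up. The tab is a level aluminium plate 5 mm thick, 54 mm wide. From this point it is 21 mm to the tab's free edge and 23 mm to the tray's upright front plate (140 mm wide, 26 to 68 mm above the bench).
- narrow_warmer: The narrower plate warmer: 170 deep x 115 wide x 90 mm high, otherwise the same, with a 70 mm wide tray and an equal tab and hole. Origin: centre of its underside; front faces its own -x. Fixed.
- narrow_tray (a joint): How far the narrow tray is drawn out, in m; starts shut at 0 and is to stay shut.
- mat: Black rubber mat, 240 (x) x 140 (y) x 3 mm thick, fixed on the bench to the left or right of the work. Origin: centre of its underside.
- hook: Tray hook, about 160 g, standing on its handle's underside on the mat, its +x roughly away from the robot (within 40 degrees). Straight white handle 100 (x) x 22 (y) x 30 mm (z); origin: centre of the handle's underside. From its front end a 10 mm steel bar rises, runs level 40 to 50 mm above the underside, and at x = 95 mm turns down as the prong, which ends 4 mm above the underside's level.
- hook_tip (a point): Lower end of the hook's prong: 95 mm ahead of the hook's origin along its x, 4 mm above it.
- tip_box: Bystander: pipette tip box, 120 x 82 x 64 mm, blue with clear lid, loose, on the side where the mat is not. Origin: centre of its underside.
- dishes: Bystander: stack of five dishes, 88 mm across, 65 mm high, loose. Origin: centre of its underside.
- tube_rack: Bystander: white rack with nine capped tubes, 112 x 112 x 109 mm, loose. Origin: centre of its underside.
Things that resemble listed ones, but are neither listed nor needed, are in the scene too. Of the things shaped like the hook, the white one is meant. What is shaped like the narrow_warmer but brown is not meant.

How it is judged:
By the outcome, as a careful person would: the job done as asked, in the order asked, and still so for the second after the job is handed in, with the robot touching nothing.
It also fails if it takes over 61 s, if anything falls off the work surface, if the arm or the gripper's body presses on something with over 40 N, if the wrist force passes 120 N, or if a joint passes its speed limit or range.

## Robot

A 6-joint arm with a two-finger parallel gripper is mounted at the origin on the work surface. World frame = base frame: x ahead of the robot, y to its left, z up, the work surface at z = 0. Lengths are in m, angles in rad, forces in N, time in s.
With the tool pointing down it reaches from about 0.35 to 0.775 m from the base axis. Payload 7.3 kg.
Tool frame: the origin (TCP) lies between the finger pads; the fingertips stand 22 mm ahead of it and the grasp point (between the pads) lies 3 mm ahead of it; z points along the fingers, y is the line along which they close (so a half turn about z gives the same grasp; the last joint's range is limited). The gripper opens to 92 mm and grips with 3 to 60 N. Pads are 19 mm wide; open, the fingers measure 130 mm over their backs; the gripper's body (75 mm by 190 mm) begins 47 mm behind the grasp point.
Start: joints at [0.996, 0.342, 1.524, -0, 1.275, -0.146], TCP at [0.218, 0.477, 0.249] pointing down, gripper open.
Joint ranges: [-2.53, 2.53], [-0.77, 2.02], [0.04, 2.7], [-1, 4.14], [0.28, 2.66], [-3.11, 3.11]. Speed limits (rad/s): [2.57, 2.57, 3.14, 3.14, 3.14, 3.14].

## Interface

Orientations are given as a unit quaternion [x, y, z, w].
In Python, from workcell import r, cams gives the robot as it stands.
- The arm moves only by the tool drive_tool, never from a script. Its argument "commands" is a list of rows, each a list of 7 numbers: the opening, from 0 (shut) to 1 (fully open), then the shift along the tool's x, y, z normalised to -1 to 1, where 1 is 0.05 m, then the turn, a rotation vector about the tool's x, y, z normalised to -1 to 1, where 1 is 180 degrees. In form: [[gripper, tx, ty, tz, wx, wy, wz], ...]. A call has 1 to 8 rows; each row shifts and turns the commanded pose from where the row before left it, along the tool's axes as they then stand; what a row does not reach is not made up. A row lasts 1/8 s, in which the tool goes at most 62.5 mm and 10.7 degrees, less where a joint would pass 70% of its speed; a pose out of reach is approached as far as the arm can. A call with a number of a shift or a turn outside -1 to 1 is refused whole. A call with a gripper value outside its range is refused whole. The fingers move at their own pace and stop on an object; "newtons" is the grip in N (left out, the last holds). Time passes only in rows, so rows that do not move let the fingers close. It gives the time, the measured TCP pose, the force, the opening and the grip force at its end, in the units of the state.
- r.state(): the state, without advancing time (a new reading comes with each control period).
- cams.camera(name): name is "scene" or "top" or "wrist"; returns a dict with "frame" (420x560x3 uint8, red, green, blue), "depth" (420x560 float32, m along the optical axis (not along the pixel's ray), 0 where there is no reading), "K" (3x3 intrinsics, pixels), "R" (3x3) and "t" (3): a world point X has camera coordinates R X + t. Camera axes: x right, y down, z forward; pixel columns grow to the right and rows downward; lengths in m; the calibration is good to about 2 mm. The wrist camera is an equidistant fisheye: a pixel r from the principal point sees the ray r / f radians off the axis. A picture is of the moment at which its call begins.
- r.job_done(): hands the job in; it is judged then, once.
The state is a dict: "t": time; "q": joint angles; "joint_vel": joint speeds; "tau": joint torques, N m; "ee_pos": TCP position; "orientation": TCP orientation; "force": force on the tool from outside, world axes, zero at the start; "ft_torque": the same for the moment, N m; "grip_width": opening from 0.0 (shut) to 1.0 (fully open); "grip_force": force on a finger pad.
Only numpy, scipy, OpenCV 4.12 (cv2) and the standard library are available. Lean on these libraries where they do the work, as an engineer would, in place of code of your own. Each camera call takes 0.05 s, during which the arm holds its last target. There are 200 camera calls.

## Working session

There is one attempt and no reset: what is moved stays moved. The work goes in short steps, Python scripts to look and compute and a tool call to move; the robot and the scene stay as the last step left them, time stands still between calls to the robot, and variables do not carry over. Pictures are saved under pics/ and viewed, at most 11 in all, crops included, and the job is handed in when it is done.

Besides the shell and the picture viewer there is one more tool, called after "Call:" as name(argument=value, ...) on one line, values as JSON. drive_tool: Moves the arm, as the interface text tells. Its arguments: {"type":"object","properties":{"commands":{"type":"array","items":{"type":"array","items":{"type":"number"}}},"newtons":{"type":"number"}},"required":["commands"]}

```bash
mkdir -p pics; ls; python3 - <<'E'
from workcell import r,cams
import cv2,numpy as np
for n in ("top","scene"):
    c=cams.camera(n); cv2.imwrite(f"pics/{n}0.png",c["frame"][:,:,::-1]); np.savez(f"{n}0.npz",**c)
    print(n,c["K"].tolist(),c["R"].round(3).tolist(),c["t"].round(3).tolist())
print(r.state())
E
```

```text
pics
top [[438.21287362268134, 0.0, 288.32740759087727], [0.0, 438.21287362268134, 209.66631643543087], [0.0, 0.0, 1.0]] [[0.014, -1.0, 0.013], [-0.993, -0.016, -0.119], [0.119, -0.011, -0.993]] [-0.133, 0.559, 1.469]
scene [[491.20524096299494, 0.0, 276.23997986456664], [0.0, 491.20524096299494, 211.90197910444635], [0.0, 0.0, 1.0]] [[-0.686, 0.728, -0.002], [0.534, 0.501, -0.681], [-0.494, -0.468, -0.733]] [0.475, -0.2, 1.709]
{'t': 0.1, 'q': array([ 9.96011261e-01,  3.42672329e-01,  1.52488934e+00, -8.00487494e-06,
        1.27541867e+00, -1.45979837e-01]), 'joint_vel': array([-0.00014123, -0.00162179, -0.00210514,  0.00098364, -0.00137352,
       -0.00034618]), 'tau': array([ 1.58113591e-03, -4.32004237e+01, -2.44693333e+01,  7.19357771e-02,
        5.26465103e-02, -1.09653949e-04]), 'ee_pos': array([0.21808086, 0.47720573, 0.24811566]), 'orientation': array([ 2.12762567e-01,  9.77103684e-01, -6.50620573e-04, -2.41088470e-04]), 'force': array([-0.32770145, -0.70139295, -0.31542452]), 'ft_torque': array([-0.00392573,  0.04488831, -0.01255693]), 'grip_force': 0.0, 'grip_width': 0.9962555026948408}
```

View pics/top0.png

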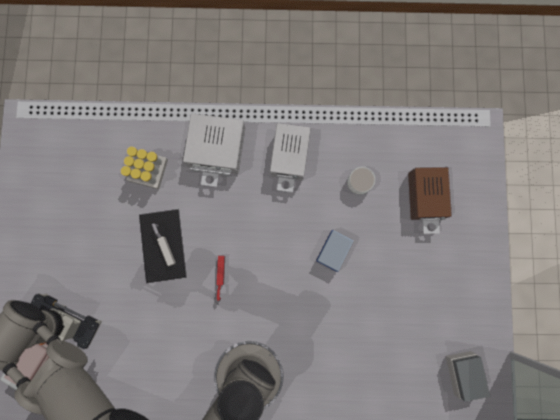

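View pics/scene0.png

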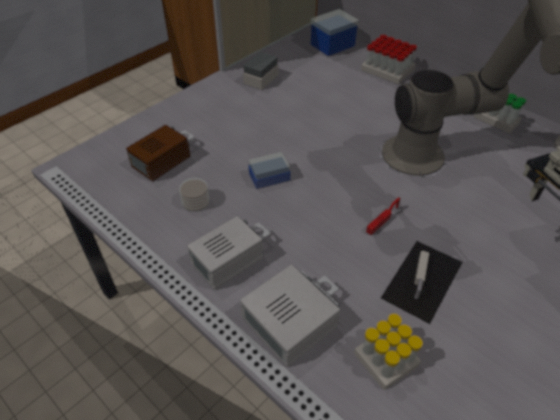

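The top view shows the mat around (163,246) with the white hook on it: handle (166,252), prong end (154,228). The wide warmer is at (214,143), with its tab and hole at (209,180). The narrow one is at (290,150), the red lookalike at (220,278) and the brown one at (430,195). Next I measure.

```bash
cat > h.py <<'E'
import numpy as np,cv2
def onplane(c,uv,z):
    uv=np.atleast_2d(np.asarray(uv,float)); K,R,t=c["K"],c["R"],c["t"]
    d=np.c_[(uv-K[[0,1],[2,2]])/K[[0,1],[0,1]],np.ones(len(uv))]@R
    C=-R.T@t; return C+d*((z-C[2])/d[:,2])[:,None]
def cloud(c):
    K,R,t=c["K"],c["R"],c["t"]; v,u=np.mgrid[:420,:560]; z=c["depth"]
    X=np.stack([(u-K[0,2])/K[0,0]*z,(v-K[1,2])/K[1,1]*z,z],-1)
    return (X-t)@R
def project(c,X):
    p=(np.atleast_2d(X)@c["R"].T+c["t"])@c["K"].T; return p[:,:2]/p[:,2:]
E
python3 - <<'E'
import numpy as np,cv2
from h import *
c=dict(np.load("top0.npz")); f=c["frame"]; P=cloud(c)
g=f.max(2).astype(int); v,u=np.mgrid[:420,:560]
# mat
m=((g<45)&(u>130)&(u<195)&(v>200)&(v<290)).astype(np.uint8)
k=cv2.morphologyEx(m,cv2.MORPH_CLOSE,np.ones((15,15)))
cn=max(cv2.findContours(k,0,2)[0],key=cv2.contourArea)
print("mat",onplane(c,cv2.boxPoints(cv2.minAreaRect(cn)),.003).round(3).tolist())
# handle
w=((g>130)&(cv2.erode(k,np.ones((5,5)))>0)).astype(np.uint8)
cn=max(cv2.findContours(w,0,2)[0],key=cv2.contourArea); print(w.sum(),cv2.minAreaRect(cn))
print("handle",onplane(c,cv2.boxPoints(cv2.minAreaRect(cn)),.033).round(4).tolist())
# warmers tops
for n,(a,b) in dict(wide=(170,260),narrow=(262,320)).items():
    t=((abs(P[...,2]-.09)<.006)&(u>a)&(u<b)&(v>105)&(v<185)).astype(np.uint8)
    t=cv2.morphologyEx(t,cv2.MORPH_CLOSE,np.ones((5,5)))
    cn=max(cv2.findContours(t,0,2)[0],key=cv2.contourArea); print(n,cv2.minAreaRect(cn),onplane(c,cv2.boxPoints(cv2.minAreaRect(cn)),.09).round(4).tolist())
for n,(a,b,x,y) in dict(tab=(190,160,230,195),tabn=(265,165,305,200),hook=(130,200,200,290)).items():
    cr=f[b:y,a:x,::-1]; s={'hook':6}.get(n,12); cv2.imwrite(f"pics/{n}0.png",cv2.resize(cr,None,fx=s,fy=s,interpolation=cv2.INTER_CUBIC))
c2=dict(np.load("scene0.npz"));
a=cv2.imread("pics/tab0.png");b=cv2.imread("pics/hook0.png")
s=cv2.resize(c2["frame"][240:320,300:470,::-1],None,fx=4,fy=4,interpolation=cv2.INTER_CUBIC)
o=np.zeros((600,800,3),np.uint8); a=cv2.resize(a,(320,280)); o[:280,:320]=a; b=cv2.resize(b,(240,300)) ; b=b[:280]; o[:280,330:570]=b; o[280:600,:680]=s
cv2.imwrite("pics/crop0.png",o)
E
```

```text
mat [[0.535, 0.396, 0.003], [0.553, 0.265, 0.003], [0.327, 0.228, 0.003], [0.31, 0.356, 0.003]]
208 ((165.20689392089844, 250.51724243164062), (28.968473434448242, 6.685031414031982), 68.19859313964844)
handle [[0.4558, 0.321, 0.033], [0.4645, 0.3004, 0.033], [0.3744, 0.2599, 0.033], [0.3658, 0.2804, 0.033]]
wide ((213.08668518066406, 141.43641662597656), (53.828243255615234, 51.6234130859375), 8.746162414550781) [[0.7055, 0.2313, 0.09], [0.8819, 0.2124, 0.09], [0.8567, 0.0319, 0.09], [0.6807, 0.0534, 0.09]]
narrow ((289.8699645996094, 150.4099884033203), (34.082550048828125, 51.76021957397461), 8.130102157592773) [[0.6738, -0.0586, 0.09], [0.8505, -0.0799, 0.09], [0.8358, -0.1942, 0.09], [0.6594, -0.1712, 0.09]]
```

View pics/crop0.png

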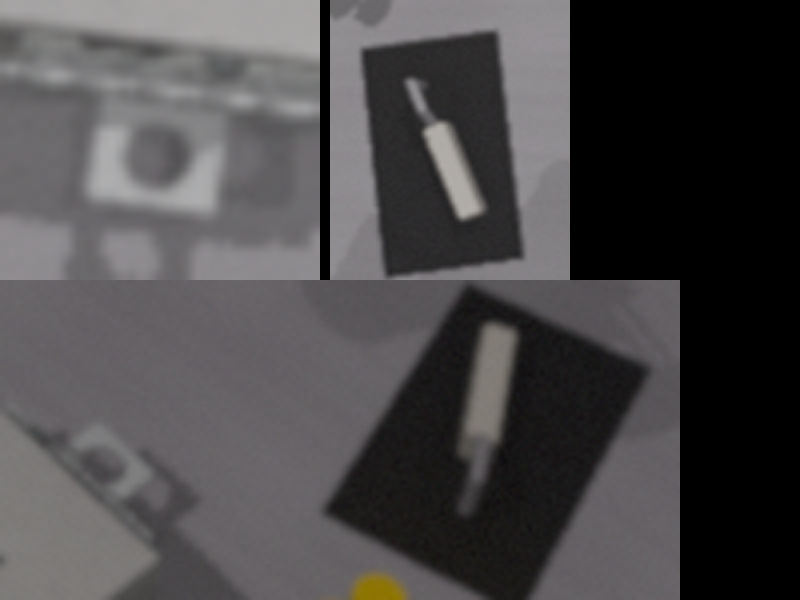

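The hole is at about (209,179) in the top view and (326,285) in the scene view. The hook stands cleanly on the mat. Next I triangulate the hole and check the prong and the clearance to the red lookalike.

```bash
python3 - <<'E'
from h import *
c=dict(np.load("top0.npz"));s=dict(np.load("scene0.npz"));f=c["frame"].astype(int)
print("hole",onplane(c,[209.1,179.1],.048),onplane(s,[325.9,285.1],.048))
print("prong top end",onplane(c,[154.2,224.6],.05))
for cc,n in((c,'t'),(s,'s')):
    f=cc["frame"].astype(int); red=((f[...,0]-f[...,1:].max(2))>50).astype(np.uint8)
    for k in cv2.findContours(red,0,2)[0]:
        if cv2.contourArea(k)>30: print(n,"red",cv2.minAreaRect(k),onplane(cc,cv2.boxPoints(cv2.minAreaRect(k)),.03).round(3).tolist())
# scene handle
g=s["frame"].max(2); m=np.zeros(g.shape,np.uint8); m[245:292,408:440]=g[245:292,408:440]>110
k=max(cv2.findContours(m,0,2)[0],key=cv2.contourArea); print(onplane(s,cv2.boxPoints(cv2.minAreaRect(k)),.033).round(3).tolist())
o=np.array([.4151,.2904,0]); 
yl=(c["frame"][...,0].astype(int)-c["frame"][...,2]>90); v,u=np.nonzero(yl); print("tubes",onplane(c,[u.mean(),v.mean()],.1))
E
```

```text
hole [[0.65987679 0.14838006 0.048     ]] [[0.65707891 0.14482495 0.048     ]]
prong top end [[0.50089858 0.32690571 0.05      ]]
t red ((220.0, 277.5), (43.0, 6.0), 90.0) [[0.399, 0.115, 0.03], [0.399, 0.095, 0.03], [0.256, 0.09, 0.03], [0.256, 0.111, 0.03]]
s red ((383.6414794921875, 215.24530029296875), (7.248681545257568, 44.47496795654297), 47.48955535888672) [[0.412, 0.092, 0.03], [0.242, 0.093, 0.03], [0.251, 0.117, 0.03], [0.419, 0.115, 0.03]]
s red ((391.1499938964844, 47.04999923706055), (45.22056579589844, 18.34120750427246), 18.434947967529297) [[-0.435, -0.519, 0.03], [-0.581, -0.594, 0.03], [-0.603, -0.379, 0.03], [-0.461, -0.317, 0.03]]
[[0.464, 0.301, 0.033], [0.379, 0.261, 0.033], [0.369, 0.277, 0.033], [0.455, 0.316, 0.033]]
tubes [[0.63773693 0.32597833 0.1       ]]
```

Call:
drive_tool(commands=[[1,0,0,0,0,0,-0.054],[1,0,0,0,0,0,-0.054],[1,0,0,0,0,0,-0.054],[1,0,0,0,0,0,-0.054],[1,0,0,0,0,0,-0.055],[1,-0.2,-0.5,0.1,0,0,0],[1,-0.2,-0.5,0.1,0,0,0],[1,-0.2,-0.5,0.2,0,0,0]])

```text
t: 1.1
ee_pos: [0.2769, 0.4208, 0.2285]
orientation: [-0.21, 0.978, 0.0, 0.0]
force: [-0.8, -0.6, -0.4]
grip_width: 1.001
grip_force: 0.0
```

Call:
drive_tool(commands=[[1,-0.2,-0.5,0.2,0,0,0],[1,-0.2,-0.5,0.2,0,0,0],[1,-0.2,-0.5,0.2,0,0,0],[1,-0.2,-0.5,0.2,0,0,0],[1,-0.2,-0.5,0.2,0,0,0],[1,-0.2,-0.5,0.2,0,0,0],[1,-0.2,-0.5,0.2,0,0,0],[1,0,0,0,0,0,0]])

```text
t: 2.1
ee_pos: [0.4125, 0.2892, 0.1577]
orientation: [-0.208, 0.978, -0.0, -0.001]
force: [-0.1, 0.4, 0.0]
grip_width: 0.998
grip_force: 0.0
```

```bash
python3 - <<'E'
from workcell import r,cams
import cv2,numpy as np
from scipy.spatial.transform import Rotation as Ro
c=cams.camera("wrist"); cv2.imwrite("pics/wr1.png",c["frame"][:,:,::-1]); np.savez("wr1.npz",**c)
print(c["K"].tolist(),(-c["R"].T@c["t"]).round(3),c["R"].round(3).tolist())
s=r.state(); print(s["t"],s["ee_pos"],s["q"].round(3),Ro.from_quat(s["orientation"]).as_matrix().round(3).tolist())
E
```

```text
[[325.19226210127806, 0.0, 281.3366732997803], [0.0, 325.19226210127806, 208.1754764769353], [0.0, 0.0, 1.0]] [0.347 0.26  0.294] [[-0.408, 0.913, 0.0], [0.88, 0.393, 0.268], [0.245, 0.11, -0.963]]
2.15 [0.41194241 0.29004674 0.15824104] [ 0.461  0.399  1.712  0.     1.032 -1.531] [[-0.913, -0.409, -0.001], [-0.409, 0.913, -0.0], [0.001, 0.0, -1.0]]
```

View pics/wr1.png

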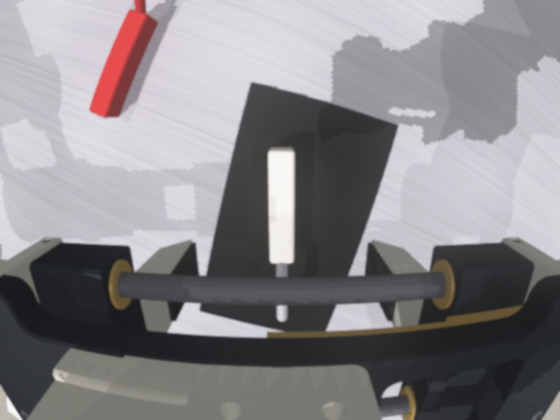

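The handle is centred at column 281 and vertical in the wrist view (rows 148–262), so the gripper is aligned with it. I go straight down and grip.

Call:
drive_tool(commands=[[1,0,0,0.4,0,0,0],[1,0,0,0.4,0,0,0],[1,0,0,0.4,0,0,0],[1,0,0,0.4,0,0,0],[1,0,0,0.4,0,0,0],[1,0,0,0.3,0,0,0],[1,0,0,0.2,0,0,0],[1,0,0,0,0,0,0]])

```text
t: 3.15
ee_pos: [0.4116, 0.2906, 0.0333]
orientation: [-0.21, 0.978, -0.0, -0.0]
force: [0.3, 1.2, -0.7]
grip_width: 1.0
grip_force: 0.0
```

Call:
drive_tool(commands=[[1,0,0,0.06,0,0,0],[0,0,0,0,0,0,0],[0,0,0,0,0,0,0],[0,0,0,0,0,0,0],[0,0,0,0,0,0,0],[0,0,0,0,0,0,0],[0,0,0,0,0,0,0],[0,0,0,0,0,0,0]], newtons=35)

```text
t: 4.15
ee_pos: [0.412, 0.2905, 0.0307]
orientation: [-0.21, 0.978, 0.0, 0.0]
force: [-0.1, 0.0, 0.4]
grip_width: 0.29
grip_force: 0.0
```

Call:
drive_tool(commands=[[0,0,0,0,0,0,0],[0,0,0,0,0,0,0],[0,0,0,0,0,0,0],[0,0,0,0,0,0,0]])

```text
t: 4.65
ee_pos: [0.412, 0.2905, 0.0307]
orientation: [-0.21, 0.978, -0.0, 0.0]
force: [-0.2, -0.1, -0.4]
grip_width: 0.239
grip_force: 35.0
```

Call:
drive_tool(commands=[[0,0,0,-0.1,0,0,0],[0,0,0,-0.2,0,0,0],[0,0,0,-0.3,0,0,0],[0,0,0,-0.4,0,0,0],[0,0,0,-0.4,0,0,0],[0,0,0,-0.2,0,0,0],[0,0,0,0,0,0,0]])

```text
t: 5.52
ee_pos: [0.4124, 0.2907, 0.1117]
orientation: [-0.21, 0.978, 0.0, 0.001]
force: [0.0, -0.1, -1.6]
grip_width: 0.241
grip_force: 35.0
```

```bash
python3 - <<'E'
from workcell import r,cams
import cv2,numpy as np
for n in ("top","wrist","scene"):
    c=cams.camera(n); cv2.imwrite(f"pics/{n}2.png",c["frame"][:,:,::-1]); np.savez(f"{n}2.npz",**c)
s=r.state(); print(s["t"],s["ee_pos"],s["grip_width"],s["grip_force"],s["force"])
o=np.zeros((600,800,3),np.uint8)
a=cv2.imread("pics/scene2.png")[190:340,290:490]; o[:300,:400]=cv2.resize(a,None,fx=2,fy=2)
b=cv2.imread("pics/top2.png")[140:290,110:310]; o[:300,400:]=cv2.resize(b,None,fx=2,fy=2)
d=cv2.imread("pics/wrist2.png"); o[300:,:400]=cv2.resize(d,(400,300))
cv2.imwrite("pics/c2.png",o)
E
```

```text
5.675 [0.4115802  0.2903055  0.11013498] 0.23589419356006147 34.99966263771057 [ 0.45576897 -0.09618776 -1.34662697]
```

View pics/c2.png

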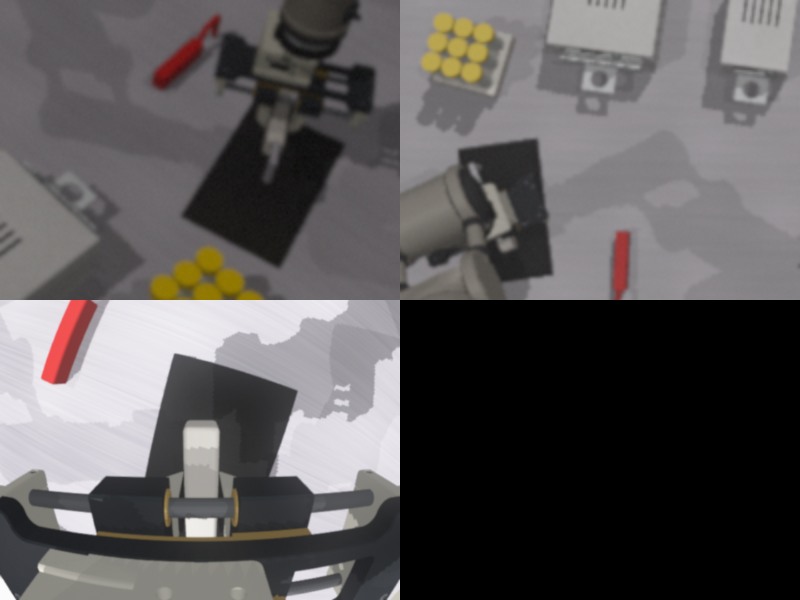

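Only the hook is lifted. I turn it to about −15° and carry the prong over the hole.

Call:
drive_tool(commands=[[0,0,0,0,0,0,0.054],[0,0,0,0,0,0,0.054],[0,0,0,0,0,0,0.055],[0,0,0,0,0,0,0.055],[0,0,0,0,0,0,0]])

```text
t: 6.3
ee_pos: [0.4117, 0.2903, 0.11]
orientation: [0.13, 0.992, -0.0, -0.001]
force: [0.1, -0.2, -1.5]
grip_width: 0.239
grip_force: 35.0
```

Call:
drive_tool(commands=[[0,-0.4,-0.16,0,0,0,0],[0,-0.5,-0.22,0,0,0,0],[0,-0.5,-0.22,0,0,0,0],[0,-0.5,-0.22,0,0,0,0],[0,-0.5,-0.22,0,0,0,0],[0,-0.5,-0.2,0,0,0,0],[0,-0.46,-0.18,0,0,0,0],[0,-0.22,-0.09,0,0,0,0]])

```text
t: 7.3
ee_pos: [0.5659, 0.1703, 0.1101]
orientation: [0.13, 0.992, -0.0, -0.0]
force: [0.2, -0.4, -2.1]
grip_width: 0.237
grip_force: 35.0
```

```bash
python3 - <<'E'
from workcell import r,cams
import cv2,numpy as np
from h import *
from scipy.spatial.transform import Rotation as Ro
o=np.zeros((600,800,3),np.uint8)
s=r.state(); R=Ro.from_quat(s["orientation"]).as_matrix(); 
tip=s["ee_pos"]-R[:,0]*.0965+[0,0,-.0277+.004]
print(s["t"],s["ee_pos"],R[:,0],tip)
for n,y in (("top",0),("scene",300)):
    c=cams.camera(n); np.savez(f"{n}3.npz",**c)
    p=project(c,[tip,tip+[0,0,.046],[.6585,.1465,.048]]).round(1); print(n,p.tolist())
    u,v=p[2].astype(int); a=c["frame"][v-25:v+25,u-65:u+65,::-1]; o[y:y+300,:780]=cv2.resize(a,None,fx=6,fy=6,interpolation=2); print("crop origin",u-65,v-25)
cv2.imwrite("pics/c3.png",o)
E
```

```text
7.3 [0.56591929 0.17034464 0.11011906] [-9.66321776e-01  2.57336070e-01  6.09906368e-04] [0.65916934 0.14551171 0.0863602 ]
top [[208.0, 177.2], [205.6, 174.4], [209.6, 179.5]]
crop origin 144 154
scene [[326.7, 277.2], [328.0, 266.3], [326.1, 285.8]]
crop origin 261 260
```

View pics/c3.png

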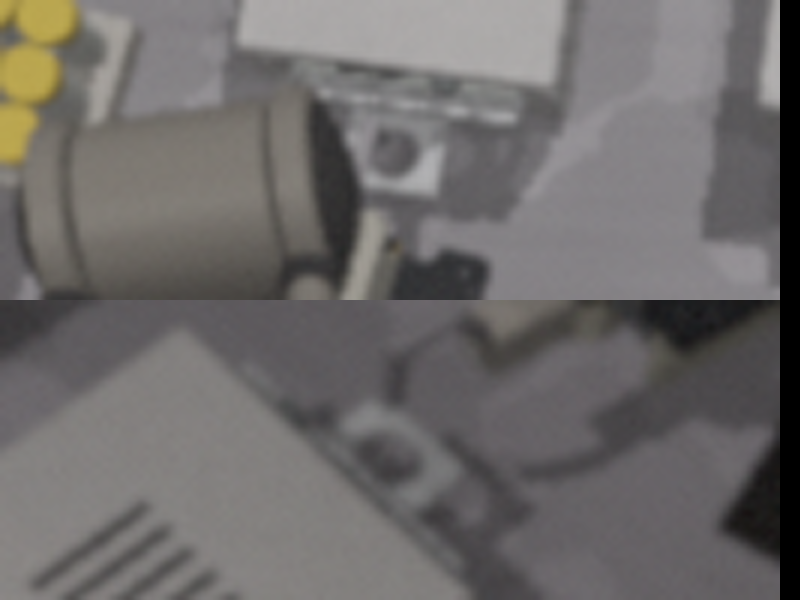

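In the scene view the prong's end is at about (327,276), where predicted, directly above the hole at (326,286). I lower it carefully.

Call:
drive_tool(commands=[[0,0,0,0.2,0,0,0],[0,0,0,0.2,0,0,0],[0,0,0,0.2,0,0,0],[0,0,0,0.1,0,0,0],[0,0,0,0.06,0,0,0],[0,0,0,0.06,0,0,0],[0,0,0,0.06,0,0,0],[0,0,0,0,0,0,0]])

```text
t: 8.4
ee_pos: [0.5652, 0.1711, 0.0666]
orientation: [0.131, 0.991, 0.0, -0.0]
force: [-0.0, 0.1, -1.4]
grip_width: 0.236
grip_force: 35.0
```

Call:
drive_tool(commands=[[0,0,0,0.07,0,0,0],[0,0,0,0.07,0,0,0],[0,0,0,0.07,0,0,0],[0,0,0,0.07,0,0,0],[0,0,0,0.04,0,0,0],[0,0,0,0,0,0,0]])

```text
t: 9.15
ee_pos: [0.5652, 0.1711, 0.0505]
orientation: [0.131, 0.991, -0.0, -0.0]
force: [-0.2, 0.1, -1.7]
grip_width: 0.236
grip_force: 35.0
```

```bash
python3 - <<'E'
from workcell import r,cams
import cv2,numpy as np
s=r.state(); print(s["ee_pos"],s["force"])
o=np.zeros((600,800,3),np.uint8)
for n,y,u,v in (("top",0,209,179),("scene",300,326,285)):
    c=cams.camera(n); a=c["frame"][v-25:v+25,u-65:u+65,::-1]; o[y:y+300,:780]=cv2.resize(a,None,fx=6,fy=6,interpolation=2)
cv2.imwrite("pics/c4.png",o)
E
```

```text
[0.56523726 0.17114247 0.05053208] [-0.24825053  0.06284804 -1.70715683]
```

View pics/c4.png

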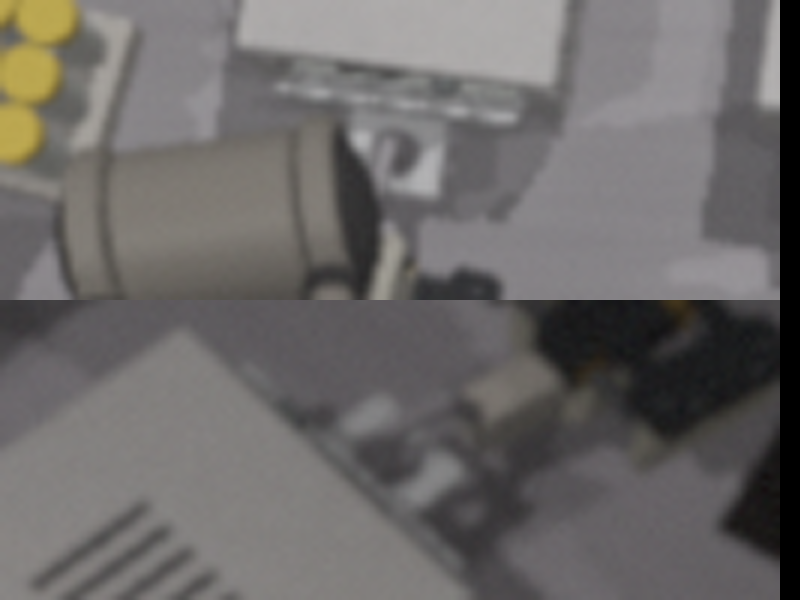

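In both views the prong is through the hole, with no contact force. I pull along the warmer's axis.

Call:
drive_tool(commands=[[0,0.1,-0.013,0,0,0,0],[0,0.15,-0.02,0,0,0,0],[0,0.2,-0.026,0,0,0,0],[0,0.2,-0.026,0,0,0,0],[0,0.2,-0.026,0,0,0,0],[0,0.2,-0.026,0,0,0,0],[0,0.2,-0.026,0,0,0,0],[0,0.2,-0.026,0,0,0,0]])

```text
t: 10.25
ee_pos: [0.4923, 0.181, 0.0508]
orientation: [0.131, 0.991, 0.0, 0.0]
force: [2.6, -2.7, -1.4]
grip_width: 0.235
grip_force: 35.0
```

Call:
drive_tool(commands=[[0,0.15,-0.02,0,0,0,0],[0,0.1,-0.013,0,0,0,0],[0,0.06,-0.008,0,0,0,0],[0,0,0,0,0,0,0]])

```text
t: 10.75
ee_pos: [0.4769, 0.183, 0.0507]
orientation: [0.131, 0.991, -0.0, -0.0]
force: [-0.0, 0.2, -1.9]
grip_width: 0.235
grip_force: 35.0
```

Call:
drive_tool(commands=[[0,0.06,-0.008,0,0,0,0],[0,0.06,-0.008,0,0,0,0]])

```text
t: 11.0
ee_pos: [0.4714, 0.1837, 0.0507]
orientation: [0.131, 0.991, 0.0, 0.0]
force: [1.7, -0.0, -2.1]
grip_width: 0.236
grip_force: 35.0
```

```bash
python3 - <<'E'
from workcell import r,cams
import cv2,numpy as np
from h import *
s=r.state(); print(s["ee_pos"],s["force"])
o=np.zeros((600,800,3),np.uint8)
for n,y,u,v in (("top",0,209,200),("scene",300,350,260)):
    c=cams.camera(n); a=c["frame"][v-37:v+38,u-100:u+100,::-1]; o[y:y+300,:800]=cv2.resize(a,None,fx=4,fy=4,interpolation=2)
    np.savez(f"{n}5.npz",**c)
cv2.imwrite("pics/c5.png",o)
E
```

```text
[0.47136976 0.18370894 0.0506845 ] [ 1.73486666 -0.01174649 -2.11919364]
```

View pics/c5.png

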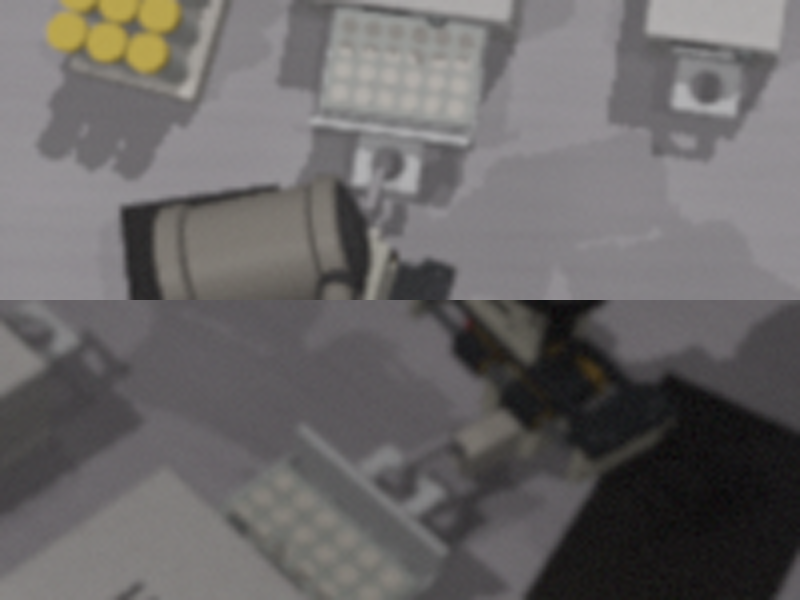

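The tray is well out and the prong is still engaged, with the hole at about (206,204) in the top view. I keep pulling slowly until the stop shows in the force.

Call:
drive_tool(commands=[[0,0.06,-0.008,0,0,0,0],[0,0.06,-0.008,0,0,0,0]])

```text
t: 11.35
ee_pos: [0.4667, 0.1844, 0.051]
orientation: [0.131, 0.991, 0.0, 0.002]
force: [11.5, -4.3, -4.9]
grip_width: 0.237
grip_force: 35.0
```

Call:
drive_tool(commands=[[0,0.05,-0.007,0,0,0,0],[0,0.05,-0.007,0,0,0,0]])

```text
t: 11.6
ee_pos: [0.466, 0.1849, 0.0522]
orientation: [0.131, 0.991, 0.001, 0.006]
force: [21.4, -6.8, -5.1]
grip_width: 0.238
grip_force: 35.0
```

The force rose to 21 N, so the tray is at its stop. I ease off to centre the prong in the hole, then lift out.

Call:
drive_tool(commands=[[0,-0.1,0.013,0,0,0,0],[0,-0.1,0.013,0,0,0,0],[0,-0.1,0.013,0,0,0,0],[0,0,0,0,0,0,0],[0,0,0,0,0,0,0]])

```text
t: 12.22
ee_pos: [0.4749, 0.1831, 0.0506]
orientation: [0.131, 0.991, -0.0, -0.0]
force: [0.0, 0.9, -1.4]
grip_width: 0.236
grip_force: 35.0
```

```bash
python3 - <<'E'
from workcell import r,cams
import cv2,numpy as np
s=r.state(); print(s["ee_pos"],s["force"],s["orientation"])
o=np.zeros((600,800,3),np.uint8)
for n,y,u,v in (("top",0,206,204),("scene",300,355,255)):
    c=cams.camera(n); a=c["frame"][v-25:v+25,u-65:u+65,::-1]; o[y:y+300,:780]=cv2.resize(a,None,fx=6,fy=6,interpolation=2)
    np.savez(f"{n}6.npz",**c)
cv2.imwrite("pics/c6.png",o)
E
```

```text
[0.47486794 0.1831131  0.05055021] [ 0.03798651  0.85906085 -1.43754653] [ 1.30706068e-01  9.91421082e-01 -7.68208180e-05 -3.95313860e-04]
```

View pics/c6.png

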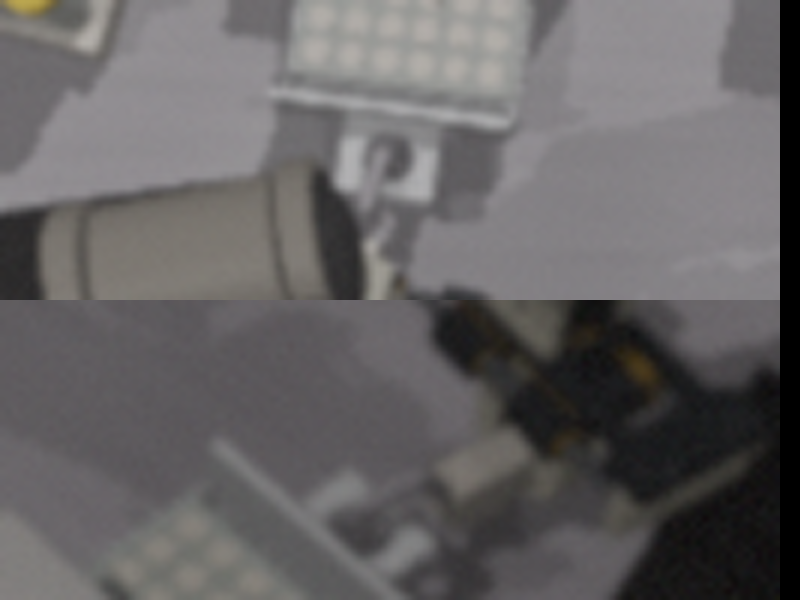

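The prong is centred in the hole and the force is about zero. I lift.

Call:
drive_tool(commands=[[0,0,0,-0.06,0,0,0],[0,0,0,-0.1,0,0,0],[0,0,0,-0.15,0,0,0],[0,0,0,-0.2,0,0,0],[0,0,0,-0.2,0,0,0],[0,0,0,-0.3,0,0,0],[0,0,0,-0.2,0,0,0],[0,0,0,0,0,0,0]])

```text
t: 13.32
ee_pos: [0.4758, 0.1832, 0.1123]
orientation: [0.131, 0.991, 0.0, 0.001]
force: [0.3, 0.0, -1.3]
grip_width: 0.237
grip_force: 35.0
```

```bash
python3 - <<'E'
from workcell import r,cams
import cv2,numpy as np
from h import *
s=r.state(); print(s["ee_pos"],s["force"])
for n in ("top","scene"):
    c=cams.camera(n); np.savez(f"{n}7.npz",**c); cv2.imwrite(f"pics/{n}7.png",c["frame"][:,:,::-1])
o=np.zeros((600,800,3),np.uint8); w=cams.camera("wrist"); np.savez("wr7.npz",**w)
o[:420,:560]=w["frame"][:,:,::-1]
# tray hole now, offset from warmer front, vs before, top view
c=dict(np.load("top7.npz")); a=c["frame"][155:225,140:270,::-1]; o[420:600,:334]=cv2.resize(a,(334,180))
c=dict(np.load("scene7.npz")); a=c["frame"][200:300,310:470,::-1]; o[420:600,340:628]=cv2.resize(a,(288,180))
cv2.imwrite("pics/c7.png",o)
E
```

```text
[0.47584899 0.183203   0.11227539] [ 0.30292315  0.04118724 -1.27704821]
```

View pics/c7.png

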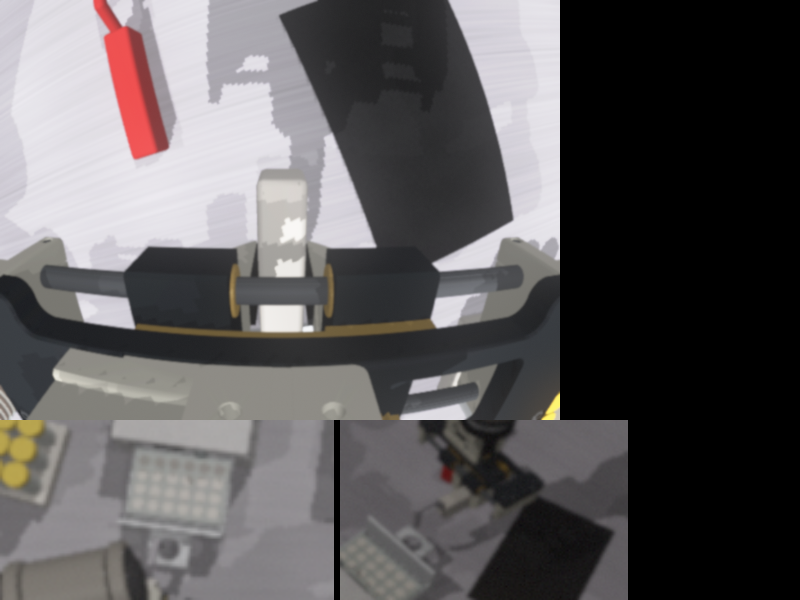

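The handle is still square and centred in the grip (columns 258–306) and the prong is out. I return the hook to its place on the mat.

Call:
drive_tool(commands=[[0,0.2,0.19,0,0,0,0],[0,0.3,0.3,0,0,0,0],[0,0.4,0.4,0,0,0,0],[0,0.4,0.4,0,0,0,0],[0,0.3,0.3,0,0,0,0],[0,0.18,0.16,0,0,0,0],[0,0,0,0,0,0,0]])

```text
t: 14.35
ee_pos: [0.4114, 0.2912, 0.111]
orientation: [0.13, 0.992, -0.0, -0.0]
force: [0.2, -0.4, -1.9]
grip_width: 0.24
grip_force: 35.0
```

Call:
drive_tool(commands=[[0,0,0,0,0,0,-0.054],[0,0,0,0,0,0,-0.054],[0,0,0,0,0,0,-0.055],[0,0,0,0,0,0,-0.055],[0,0,0,0.3,0,0,0],[0,0,0,0.4,0,0,0],[0,0,0,0.4,0,0,0],[0,0,0,0,0,0,0]])

```text
t: 15.35
ee_pos: [0.4109, 0.2896, 0.0542]
orientation: [-0.208, 0.978, -0.001, -0.002]
force: [0.2, 0.1, -1.7]
grip_width: 0.238
grip_force: 35.0
```

Call:
drive_tool(commands=[[0,0,0,0.16,0,0,0],[0,0,0,0.12,0,0,0],[0,0,0,0.08,0,0,0],[0,0,0,0.04,0,0,0],[0,0,0,0.03,0,0,0],[0,0,0,0,0,0,0],[0,0,0,0,0,0,0]])

```text
t: 16.23
ee_pos: [0.4121, 0.2907, 0.0348]
orientation: [-0.21, 0.978, 0.0, 0.0]
force: [-0.3, 0.6, -1.6]
grip_width: 0.237
grip_force: 35.0
```

Call:
drive_tool(commands=[[0,0,0,0.03,0,0,0],[0,0,0,0.02,0,0,0],[0,0,0,0.015,0,0,0],[0,0,0,0,0,0,0]])

```text
t: 16.73
ee_pos: [0.412, 0.2906, 0.0317]
orientation: [-0.21, 0.978, 0.0, 0.0]
force: [-1.9, -1.0, 2.0]
grip_width: 0.237
grip_force: 35.0
```

Call:
drive_tool(commands=[[0,0,0,0.008,0,0,0],[0,0,0,0,0,0,0]])

```text
t: 16.98
ee_pos: [0.4119, 0.2906, 0.0315]
orientation: [-0.21, 0.978, 0.0, 0.0]
force: [-2.8, -1.5, 5.8]
grip_width: 0.237
grip_force: 35.0
```

Call:
drive_tool(commands=[[0.3,0,0,0,0,0,0],[0.4,0,0,0,0,0,0],[0.6,0,0,0,0,0,0],[0.8,0,0,0,0,0,0],[0.8,0,0,0,0,0,0],[0.8,0,0,0,0,0,0],[0.8,0,0,0,0,0,0],[0.8,0,0,0,0,0,0]])

```text
t: 17.98
ee_pos: [0.4121, 0.2906, 0.0311]
orientation: [-0.21, 0.978, 0.0, 0.0]
force: [-0.2, -0.7, 1.0]
grip_width: 0.802
grip_force: 0.0
```

Call:
drive_tool(commands=[[0.8,0,0,-0.1,0,0,0],[0.8,0,0,-0.3,0,0,0],[0.8,0,0,-0.4,0,0,0],[0.8,0,0,-0.5,0,0,0],[0.8,0,0,-0.5,0,0,0],[0.8,0,0,-0.5,0,0,0],[0.8,0,0,-0.3,0,0,0],[0.8,0,0,0,0,0,0]])

```text
t: 18.98
ee_pos: [0.4125, 0.2909, 0.1624]
orientation: [-0.21, 0.978, 0.0, 0.001]
force: [-0.5, -0.6, -1.1]
grip_width: 0.804
grip_force: 0.0
```

Call:
drive_tool(commands=[[0.8,0.2,0.5,0,0,0,0],[0.8,0.2,0.5,0,0,0,0],[0.8,0.2,0.5,0,0,0,0],[0.8,0.2,0.5,0,0,0,0],[0.8,0.2,0.5,0,0,0,0],[0.8,0.2,0.5,0,0,0,0],[0.8,0,0,0,0,0,0]])

```text
t: 19.85
ee_pos: [0.2944, 0.4032, 0.1601]
orientation: [-0.211, 0.977, -0.0, -0.001]
force: [0.7, 0.3, 0.1]
grip_width: 0.799
grip_force: 0.0
```

```bash
python3 - <<'E'
from workcell import r,cams
import cv2,numpy as np
o=np.zeros((600,800,3),np.uint8)
print(r.state()["t"])
for n,y,x,(a,b,p,q) in (("top",0,0,(100,300,110,376)),("scene",300,0,(150,360,180,460))):
    c=cams.camera(n); np.savez(f"{n}8.npz",**c); o[y:y+300,:400]=cv2.resize(c["frame"][a:b,p:q,::-1],(400,300))
    e=c["frame"][200:290,130:210,::-1] if n=="top" else c["frame"][240:310,370:470,::-1]
    o[y:y+300,400:]=cv2.resize(e,(400,300))
cv2.imwrite("pics/c8.png",o)
E
```

```text
19.85
```

View pics/c8.png

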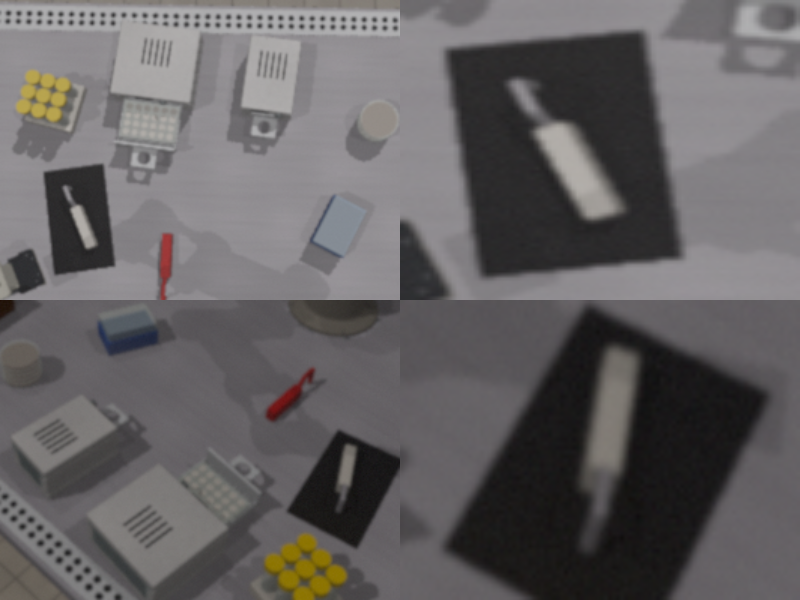

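The hook stands on its mat, the wide tray is out, and everything else looks unmoved. One last numeric check of the tray's opening against the shut narrow tray.

```bash
python3 - <<'E'
from h import *
c=dict(np.load("top8.npz")); g=c["frame"].min(2)
d=np.array([.992,-.127])
def hole(u,v):
    w=255-cv2.resize(g[v-6:v+7,u-6:u+7],None,fx=8,fy=8,interpolation=2)
    _,m=cv2.threshold(w,0,255,8); n,l,s,ce=cv2.connectedComponentsWithStats(m)
    k=l[52,52]; p=(ce[k]+.5)/8-.5+[u-6,v-6]; return p,onplane(c,p,.048)[0]
for n,uv,fr in(("wide",(205,204),[.693,.1424]),("narrow",(285,185),[.6666,-.1149])):
    p,X=hole(*uv); print(n,p,X,"front-hole",(np.array(fr)-X[:2])@d)
E
```

```text
wide [205.4147808  202.39870506] [0.57931811 0.15800065 0.048     ] front-hole 0.11475371672339629
narrow [285.45340365 184.03332113] [ 0.64707628 -0.112919    0.048     ] front-hole 0.019619116816317075
```

```bash
python3 -c "
from workcell import r
print(r.job_done())"
```

```text
the job is handed in; nothing more can be done
None
```

I pulled the wide tray out with the hook until the pull force rose to 21 N, which I took as its end stop. A rough camera check put it about 95 mm further out than the shut narrow tray (100 mm expected), with a few millimetres' uncertainty. The hook is back on its mat and released, nothing else looks moved, and the job was handed in at about 20 s.

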